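# Set the ratchet stop back to the green mark

### The arm

A 6-joint arm with a two-finger parallel gripper is mounted at the origin on the work surface; the furniture and walls round the work are solid. World frame = base frame: x ahead of the robot, y to its left, z up, the work surface at z = 0. Lengths are in m, angles in degrees, forces in N, time in s.
With the tool pointing down it reaches from about 0.3 to 0.75 m from the base axis. Payload 8.5 kg.
Tool frame: the origin (TCP) lies at the very end of the fingers, on their centre line; the grasp point (between the pads) lies 19 mm behind it; z points along the fingers, y is the direction in which the jaws open and shut (so a half turn about z gives the same grasp; the last joint's range is limited). The gripper opens to 85 mm and grips with 20 to 120 N. Pads are 22 mm wide; open, the fingers measure 114 mm over their backs; the gripper's body (76 mm by 85 mm) begins 54 mm behind the grasp point. The pads swing forward as they close: fully open they stand 13 mm farther back than shut.
Start: joints at [55.789, 21.807, 74.336, -0, 83.858, -12.336], TCP at [0.205, 0.51, 0.231] pointing down, gripper open.
Joint ranges: [-178.18, 178.18], [-50.72, 133.34], [12.68, 142.11], [-81.47, 261.47], [9.98, 163.14], [-165.26, 165.26]. Speed limits (degrees/s): [136.94, 136.94, 180, 180, 180, 180].

### API

Orientations are given as a 3x3 rotation matrix whose columns are the frame's x, y, z axes.
In Python, from rig import env, vision, close_job, spotter gives the robot as it stands. The module is installed in compiled form; this text tells all that it offers.
- The arm moves only by the tool jog_arm, never from a script. Its argument "plan" is a list that holds one entry, the list of rows, each a list of 6 numbers: the shift along the tool's x, y, z in units of 40 mm (1.0 is 40 mm), then the turn, a rotation vector about the tool's x, y, z in units of 0.15 rad (1.0 is 0.15 rad). A call has 1 to 10 rows; each row shifts and turns the commanded pose from where the row before left it, along the tool's axes as they then stand; what a row does not reach is not made up. A row lasts 1/10 s, in which the tool goes at most 50 mm and 8.59 degrees, less where a joint would pass 70% of its speed; a pose out of reach is approached as far as the arm can. A call with a number of a shift or a turn outside -1 to 1 is refused whole. A call with a gripper value outside its range is refused whole. "grip" is the opening, from -1 (shut) to 1 (fully open), set as the call begins (left out, the last holds). The fingers move at their own pace and stop on an object; "squeeze" is the grip in N (left out, the last holds). Time passes only in rows, so rows that do not move let the fingers close. It gives the time, the measured TCP pose, the force and the opening at its end, in the units of the state.
- env.observe(): the state, without advancing time (a new reading comes with each control period).
- vision.get_image(name): name is "scene" or "top" or "wrist"; returns (picture, depth): 400x640x3 uint8, red, green, blue; 400x640 float32, m along the optical axis (not along the pixel's ray), 0 where there is no reading.
- vision.camera_info(name): a dict with "fx", "fy", "cx", "cy" (pixels), "k1" (the pictures are not rectified: a ray, as slopes to the right and down, at radius r is drawn at 1 + k1 r^2 times it, then the intrinsics apply), "rvec" (rotation vector, rad) and "tvec" (3), from world to camera coordinates, as OpenCV has them. Camera axes: x right, y down, z forward; pixel columns grow to the right and rows downward; lengths in m; the calibration is good to about 2 mm. A picture is of the moment at which its call begins: read the wrist's pose just before it. camera_info takes no time and is no camera call; for the wrist camera it gives the pose at the moment of the call.
- close_job(): hands the job in, once; it reports no verdict.
Trained networks look in the newest picture that a camera, given by its name, has taken for a name from the list of things; names that differ only in an ending like _2 or _b are one class to them, and where a whole thing is asked for, a point or a joint stands for the part that bears it (a point fixed in the world has none). Each returns a list of dicts, best first, with "score" (0 to 1); they miss things now and then, are a little off and sometimes report something else, mostly with a low value. They report only what shows in the picture. A call takes as long as a camera call.
- spotter.trace(camera, query): "pixels" (400x640 bool, what is visible of it) and "rect" ([left, top, right, bottom] in pixels, round what is visible of it).
The state is a dict: "time_s": time; "q": joint angles; "qvel": joint speeds; "joint_efforts": joint torques, N m; "position": TCP position; "tool_rot": TCP orientation; "ft_force": force on the tool from outside, world axes, zero at the start; "wrist_torque": the same for the moment, N m; "grip_width": finger opening in m.
Only numpy, scipy, OpenCV 4.12 (cv2) and the standard library are available. Lean on these libraries where they do the work, as an engineer would, in place of code of your own. Each camera call takes 0.05 s, during which the arm holds its last target.

### The job

The white carton has to go in beside the brown one next, so make room for it in the carton stop: press down the orange release pad with the fingertips and, keeping it pressed, push the blue sliding stop back along its toothed rail until its red pointer stands over the green mark, then let go so that the ratchet locks again. Do not force the ratchet, lift nothing, and leave the cartons, the bush and the connector where they are.

Things in the scene. Friction and masses are not known exactly. Their poses are not given: they have to be found in the camera images.
- fixture: the carton stop, fixed to the table: a grey base plate 100 x 405 x 10 mm with a grey fence 90 mm high at one end and a steel toothed rail along its middle. Origin on the table at the middle of the plate's width, 190 mm from the plate's end at the fence (fence inner face at its y = -170 mm; far end of the plate at y = +215 mm). Its y axis points along the rail, away from the fence: the way the sliding stop opens; z is up
- stop (a joint): how far the blue sliding stop stands back along the fixture's y axis, m: 0 = 73 mm from the fence, 0.145 = at the end of the rail. Runs with about 3 N of friction. The ratchet (teeth 10 mm apart, up to 10 mm of play) lets it click toward the fence but blocks it the other way until the release is pressed
- release (a joint): angle of the orange release lever, rad: 0 = up, about 0 to 0.15 at rest with the pawl lying in the teeth, pawl clear of the teeth above 0.16, hard stop at 0.26. Spring loaded, it rises when let go. Its pivot lies across the stop, 35 mm behind the push face (toward fixture +y) and 50 mm above the table; the pad tips about it, so its front end goes down farthest. Fully down takes about 8 N near the push face and less farther from it
- pad_top (a point): a point on the top of the orange ribbed release pad, on its centre line, 50 mm in front of the pivot, 58 mm above the table when the release reads 0. The pad is 48 mm wide (fixture x) and reaches 48 mm from this point toward the fence and 10 mm toward the push face
- push_face (a point): centre of the blue push face on the stop, which looks toward the fence and stands just behind the pad: 64 mm wide (fixture x), from 61 to 97 mm above the table, 15 mm behind pad_top. Pushing on it along the fixture's y moves the stop. The space over the pad is open from above, 73 mm long from the blue front plate of the stop (84 mm high, 86 mm wide) to this face
- pointer (a point): tip of the red pointer, a bar 3 mm wide on the robot's side of the blue stop, 18 mm above the table; it moves with the stop
- mark_centre (a point): centre of the top of the green mark, a clip 22 mm long along the rail (11 mm either side of this point), on the base plate's edge on the robot's side; fixed, its y axis along the rail like the fixture's
- brown_carton: small dark brown carton 64 x 78 x 44 mm standing loose on the base plate between fence and stop; origin at the centre of its underside. Leave alone
- white_carton_small: white carton 89 x 89 x 55 mm on the table; origin at the centre of its underside. Leave alone
- steel_bush: dark steel bush (short thick tube), 42 mm across, 50 mm high, standing on the table; origin at the centre of its underside. Leave alone
- grey_connector: grey plug connector 34 x 98 x 23 mm lying on the table; origin at the centre of its underside. Leave alone

How it is judged:
By the outcome, as a careful person would: the job done as asked, in the order asked, and still so for the second after the job is handed in, with the robot touching nothing.
It also fails if it takes over 42 s, if anything falls off the work surface, if the arm or the gripper's body presses on something with over 40 N, if the wrist force passes 120 N, or if a joint passes its speed limit or range.

## Working session

There is one attempt and no reset: what is moved stays moved. The work goes in short steps, Python scripts to look and compute and a tool call to move; the robot and the scene stay as the last step left them, time stands still between calls to the robot, and variables do not carry over. Pictures are saved under pics/ and viewed, and the job is handed in when it is done.

Besides the shell and the picture viewer there is one more tool, called after ">>>" by a JSON object that holds its "name" and its "arguments", one argument or row to a line. jog_arm: Moves the arm, as the interface text tells. Its arguments: {"type":"object","properties":{"plan":{"type":"array"},"grip":{"type":"number"},"squeeze":{"type":"number"}},"required":["plan"]}

```bash
mkdir -p pics; cat > h.py <<'E'
import numpy as np, cv2
from rig import env, vision, close_job, spotter
def cam(n):
    i=vision.camera_info(n); R=cv2.Rodrigues(np.array(i['rvec'],float))[0]; t=np.array(i['tvec'],float).ravel()
    return i,R,t
def ray(n,u,v,c=None):
    i,R,t=c or cam(n)
    xd=(u-i['cx'])/i['fx']; yd=(v-i['cy'])/i['fy']
    x,y=xd,yd
    for _ in range(20):
        s=1+i['k1']*(x*x+y*y); x,y=xd/s,yd/s
    return x,y
def pix2w(n,u,v,d,c=None):
    c=c or cam(n); x,y=ray(n,u,v,c); i,R,t=c
    P=np.stack([x*d,y*d,d*np.ones_like(x)],-1)
    return (P-t)@R
def pixz(n,u,v,z,c=None):
    c=c or cam(n); x,y=ray(n,u,v,c); i,R,t=c
    dirw=np.stack([x,y,np.ones_like(x)],-1)@R; o=-t@R
    return o+dirw*((z-o[2])/dirw[...,2])[...,None]
def proj(n,P,c=None):
    i,R,t=c or cam(n); p=np.atleast_2d(P)@R.T+t; x=p[:,0]/p[:,2]; y=p[:,1]/p[:,2]; s=1+i['k1']*(x*x+y*y)
    return np.stack([i['fx']*x*s+i['cx'],i['fy']*y*s+i['cy']],-1)
E
python3 - <<'E'
from h import *
s=env.observe(); print(s['time_s'],s['position'],s['tool_rot'])
for n in('scene','top','wrist'):
    im,d=vision.get_image(n); cv2.imwrite(f'pics/{n}0.png',im[:,:,::-1]); np.savez(f'/tmp/{n}0.npz',im=im,d=d)
    i,R,t=cam(n); print(n,i,-t@R)
E
```

```text
0.0 [0.20476753 0.51014481 0.23071088] [[-9.27981928e-01  3.72624300e-01 -8.19850691e-04]
 [ 3.72625069e-01  9.27981209e-01 -1.19741236e-03]
 [ 3.14621093e-04 -1.41667395e-03 -9.99998947e-01]]
scene {'fx': 388.6269533012263, 'fy': 388.6269533012263, 'cx': 320.01274798324545, 'cy': 204.36743499495051, 'k1': -0.048987815893558204, 'rvec': array([ 2.23875402, -0.85929256,  0.35439688]), 'tvec': array([-0.28975204,  0.28607942,  0.67150334])} [ 0.03627064 -0.38844944  0.68154668]
top {'fx': 485.3087080969881, 'fy': 485.3087080969881, 'cx': 326.56308256313713, 'cy': 205.8594489277778, 'k1': 0.026370674101185057, 'rvec': array([ 2.17966467, -2.17886252,  0.08102489]), 'tvec': array([0.05336661, 0.440152  , 0.9097722 ])} [0.36734001 0.04956125 0.94173894]
wrist {'fx': 333.09994787883136, 'fy': 333.09994787883136, 'cx': 324.91207528585994, 'cy': 201.65091646550152, 'k1': -0.03174680790099393, 'rvec': array([-2.40283074, -1.62477398, -0.22632477]), 'tvec': array([-0.54925784, -0.03625989,  0.37913809])} [0.14027038 0.53626178 0.37348651]
```

View pics/scene0.png

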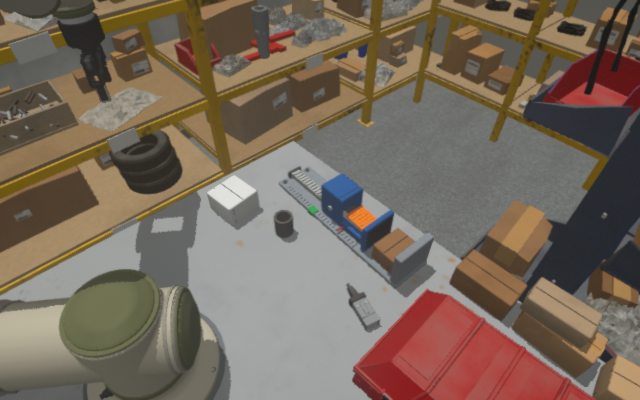

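View pics/top0.png

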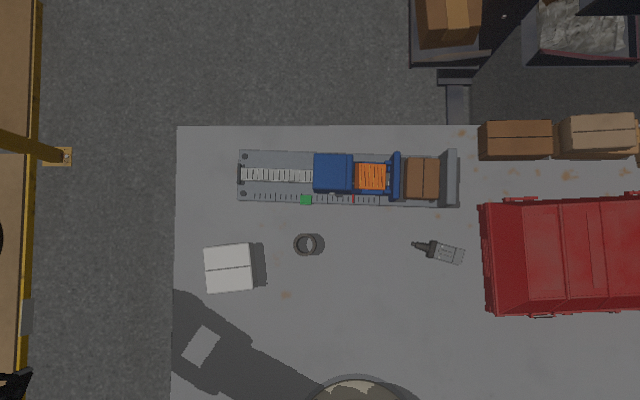

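View pics/wrist0.png

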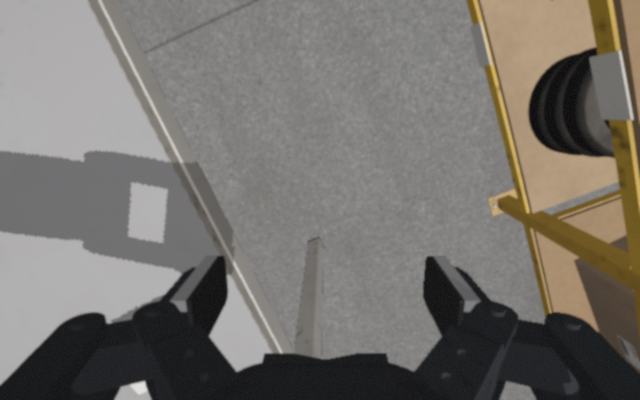

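The top view shows the rail running along the image's columns, with +y to the left. The pad is near (372,177), the pointer at about (354,199), the mark at (306,200) and the fence at x≈452. Next I'll turn these into world positions.

```bash
python3 - <<'E'
from h import *
for n in('top','scene'):
    D=np.load(f'/tmp/{n}0.npz'); im=D['im'].astype(int); d=D['d']; c=cam(n)
    hsv=cv2.cvtColor(D['im'],cv2.COLOR_RGB2HSV)
    u,v=np.meshgrid(np.arange(640.),np.arange(400.)); W=pix2w(n,u,v,d,c)
    H,S,V=hsv[...,0].astype(int),hsv[...,1],hsv[...,2]
    box=(W[...,0]>.3)&(W[...,0]<.62)&(W[...,1]>-.25)&(W[...,1]<.28)&(d>0)
    for nm,m in dict(green=(H>45)&(H<80)&(S>120),red=((H<5)|(H>174))&(S>140),orange=(H>6)&(H<16)&(S>200)&(V>150),blue=(H>100)&(H<125)&(S>130)).items():
        m=m&box
        P=W[m]; 
        if len(P): print(n,nm,m.sum(),'uv',u[m].mean(),v[m].mean(),'mean',P.mean(0).round(4),'lo',np.percentile(P,3,0).round(4),'hi',np.percentile(P,97,0).round(4))
        if nm in('red','green'): 
            z=.018 if nm=='red' else np.median(P[:,2]); print('   plane',pixz(n,u[m].mean(),v[m].mean(),z,c))
    r=cv2.minAreaRect
    plate=(abs(W[...,2]-.010)<.004)&box&(W[...,0]>.34)
    if n=='top':
        k=cv2.morphologyEx(plate.astype(np.uint8),cv2.MORPH_OPEN,np.ones((3,3)))
        pts=np.float32(W[k>0][:,:2]); print(r(pts),len(pts))
        b=box&(W[...,2]>.09-.006)&(W[...,2]<.096); 
        for lo,hi in((-.25,-.1),(-.1,.2)):
            mm=b&(W[...,1]>lo)&(W[...,1]<hi); print('high',W[mm].mean(0),r(np.float32(W[mm][:,:2])))
a=cv2.imread('pics/top0.png')[140:215,230:470]; cv2.imwrite('pics/topz.png',cv2.resize(a,None,fx=3.3,fy=3.3,interpolation=2))
a=cv2.imread('pics/scene0.png')[160:290,270:440]; cv2.imwrite('pics/scz.png',cv2.resize(a,None,fx=4.5,fy=4.5,interpolation=2))
E
```

```text
top green 86 uv 305.25581395348837 199.5 mean [0.4527 0.0945 0.0138] lo [0.4458 0.0853 0.0113] hi [0.4596 0.1045 0.0168]
   plane [0.45267012 0.09447207 0.01367375]
top red 1016 uv 488.49015748031496 239.50688976377953 mean [ 0.376  -0.2396  0.0567] lo [ 0.3045 -0.2495  0.0101] hi [ 0.44   -0.2352  0.075 ]
   plane [ 0.37633882 -0.25264185  0.018     ]
top blue 1638 uv 345.05799755799757 172.54517704517704 mean [0.4933 0.0201 0.0908] lo [ 0.4634 -0.0737  0.0309] hi [0.5238 0.0736 0.1004]
((0.495796263217926, 0.03374461829662323), (0.3848855793476105, 0.10044839978218079), 87.99752807617188) 3974
high [ 0.48826121 -0.1658913   0.09038577] ((0.4879494905471802, -0.16668987274169922), (0.01875288598239422, 0.09938324242830276), 87.9928207397461)
high [ 0.491893   -0.0038352   0.09078018] ((0.49399375915527344, 0.0008197948336601257), (0.15437857806682587, 0.08301233500242233), 88.20388793945312)
scene green 45 uv 312.3333333333333 209.33333333333334 mean [0.4496 0.0928 0.0143] lo [0.4424 0.0839 0.0125] hi [0.458  0.1025 0.0166]
   plane [0.449583   0.09275281 0.01433576]
scene red 358 uv 405.6564245810056 313.1033519553073 mean [ 0.3731 -0.2416  0.0695] lo [ 0.3046 -0.2497  0.0661] hi [ 0.4347 -0.2393  0.0758]
   plane [ 0.40008209 -0.23002254  0.018     ]
scene orange 256 uv 361.5703125 217.4765625 mean [ 0.4887 -0.0263  0.0544] lo [ 0.4689 -0.0443  0.0516] hi [ 0.5086 -0.0071  0.0567]
scene blue 769 uv 348.8101430429129 196.2080624187256 mean [0.4873 0.0154 0.0908] lo [ 0.4586 -0.0756  0.0305] hi [0.5198 0.0707 0.1   ]
```

View pics/topz.png

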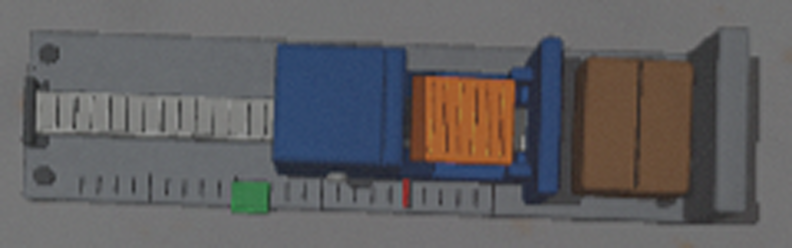

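View pics/scz.png

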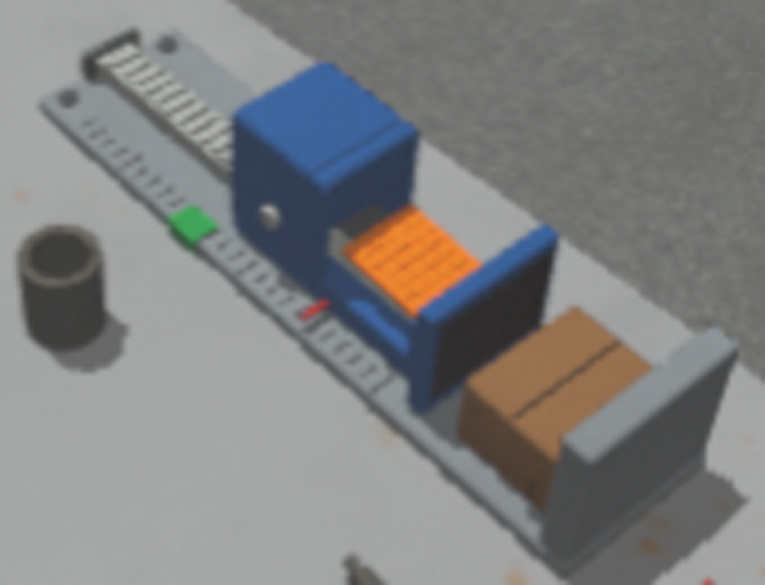

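```bash
python3 - <<'E'
from h import *
a=np.radians(-2.0); ex=np.array([np.cos(a),np.sin(a)]); ey=np.array([-np.sin(a),np.cos(a)])
O=np.array([.4958,.0337])+(.1924-.215)*ey
print('O',O)
F=lambda P:((np.asarray(P)[...,:2]-O)@np.stack([ex,ey],1))
D=np.load('/tmp/top0.npz'); d=D['d']; im=D['im'].astype(int); c=cam('top')
u,v=np.meshgrid(np.arange(640.),np.arange(400.)); W=pix2w('top',u,v,d,c); f=F(W); z=W[...,2]
hsv=cv2.cvtColor(D['im'],cv2.COLOR_RGB2HSV); H,S=hsv[...,0].astype(int),hsv[...,1]
print(im[195:204,345:362,0]-im[195:204,345:362,1])
for q in((353.3,196),(353.3,198.5),(353.3,201)): print('pointer',F(pixz('top',*map(np.float64,q),.018,c)))
for zz in(.012,.016): print('mark',F(pixz('top',np.float64(305.26),np.float64(199.5),zz,c)))
bl=(H>100)&(H<125)&(S>130)&(abs(f[...,0])<.06)&(abs(f[...,1])<.25)
for xx in(-.02,0,.02):
    m=bl&(abs(f[...,0]-xx)<.008)
    yy=f[...,1][m]; zz=z[m]
    for lo,hi in((.078,.09),(.093,.105)):
        k=(zz>lo)&(zz<hi); print(xx,lo,yy[k].min().round(4) if k.any() else 0,yy[k].max().round(4) if k.any() else 0, np.median(zz[k]))
xs=f[...,0][bl&(z>.094)]; print('block x',xs.min(),xs.max()); k=bl&(z>.078)&(z<.09)&(f[...,1]<-.04);print('plate x',f[...,0][k].min(),f[...,0][k].max())
# pad profile
for n in('top','scene'):
    D=np.load(f'/tmp/{n}0.npz'); cc=cam(n); hs=cv2.cvtColor(D['im'],cv2.COLOR_RGB2HSV); W2=pix2w(n,u,v,D['d'],cc); g=F(W2)
    o=(hs[...,0]>5)&(hs[...,0]<18)&(hs[...,1]>190)&(abs(g[...,0])<.03)&(g[...,1]>-.08)&(g[...,1]<.03)
    y=g[...,1][o];print(n,o.sum(),g[...,0][o].min(),g[...,0][o].max(),y.min(),y.max(),np.polyfit(y,W2[...,2][o],1))
E
```

```text
O [0.49501127 0.01111377]
[[-1 -1 -1 -2 -2 -3 -9 80 80  3 -3 -2 -3 -3 -2 -1 -2]
 [-2 -2 -5 -2 -3 -5 -9 77 80  3 -4 -4 -3  1 -2 -3 -4]
 [-2 -2 -2  0 -2 -4 -9 89 80  2 -4 -2 -2  1 -3 -1 -1]
 [-2 -2 -2  2 -3 -4 -9 92 81  3 -3  0 -2  1 -4 -2 -1]
 [-5 -3  0 -1 -2 -5 -9 95 65  0 -4 -2 -3 -1 -3 -2 -2]
 [-2 -2 -2  0 -1 -4 -7 97 54 -4 -4 -1 -3  0 -2 -1 -3]
 [-3 -2 -2 -2 -3 -3 -9 97 55  0 -3 -3 -2 -2 -1  0 -2]
 [-3 -3 -2 -2 -2 -3 -5 58 32 -1 -4 -3 -1 -2 -1 -2 -2]
 [-3 -4 -2 -2 -1 -1 -5  8 -1 -4 -3 -2 -2 -2 -1 -2 -2]]
pointer [-0.03568203 -0.00994367]
pointer [-0.04047957 -0.01009326]
pointer [-0.04527328 -0.01024265]
mark [-0.04507327  0.08190811]
mark [-0.04543407  0.08170186]
-0.02 0.078 -0.0859 -0.0781 0.08468527513358552
-0.02 0.093 -0.0015 0.0655 0.09767679757601355
0 0.078 -0.0873 -0.0776 0.08451431635076065
0 0.093 -0.001 0.0645 0.09801126535812191
0.02 0.078 -0.0867 -0.0771 0.08460307646567944
0.02 0.093 -0.002 0.0652 0.09771086395598819
block x -0.03140216973148617 0.02914439122989368
plate x -0.04192725430748728 0.0394527116900947
top 9 -0.022302525398559512 0.02080321236593424 -0.06542375630959632 -0.029726250183645206 [0.10210795 0.05826808]
scene 297 -0.0275155733453643 0.017801284198980846 -0.057961535946961566 -0.01476032417032919 [0.06566276 0.05681907]
```

>>> {"name": "jog_arm", "arguments": {
  "plan": [
    [[-0.77,-0.62,0,0,0,0],[-0.77,-0.62,0,0,0,0],[-0.77,-0.62,0,0,0,0],[-0.77,-0.62,0,0,0,0],[-0.77,-0.62,0,0,0,0],[-0.77,-0.62,0,0,0,0],[-0.77,-0.62,0,0,0,0],[-0.77,-0.62,0,0,0,0],[-0.77,-0.62,0,0,0,0],[-0.77,-0.62,0,0,0,0]]
  ],
  "grip": -1,
  "squeeze": 20
}}

```text
time_s: 1.15
position: [0.3988, 0.164, 0.2313]
tool_rot: [[-0.928, 0.373, -0.0], [0.373, 0.928, 0.0], [0.0, -0.0, -1.0]]
ft_force: [-0.9, 0.7, 1.1]
grip_width: -0.0
```

>>> {"name": "jog_arm", "arguments": {
  "plan": [
    [[-0.77,-0.62,0,0,0,0],[-0.77,-0.62,0,0,0,0],[-0.77,-0.62,0,0,0,0],[-0.77,-0.62,0,0,0,0],[-0.77,-0.62,0,0,0,0],[0,0,0,0,0,0.5],[0,0,0,0,0,0]]
  ]
}}

```text
time_s: 1.85
position: [0.4951, -0.0078, 0.2308]
tool_rot: [[-0.896, 0.443, -0.001], [0.443, 0.896, 0.0], [0.001, -0.0, -1.0]]
ft_force: [0.5, -0.5, -0.6]
grip_width: 0.0003
```

>>> {"name": "jog_arm", "arguments": {
  "plan": [
    [[0,0,0,0,0,0.9],[0,0,0,0,0,0.9],[0,0,0,0,0,0.9],[0,0,0,0,0,0.9],[0,0,0,0,0,0.9],[0,0,0,0,0,0.9],[0,0,0,0,0,0.9],[0,0,0,0,0,0.9],[0,0,0,0,0,0.45],[0,0,0,0,0,0]]
  ]
}}

```text
time_s: 2.85
position: [0.4946, -0.0062, 0.2314]
tool_rot: [[0.031, 1.0, -0.0], [1.0, -0.031, 0.0], [0.0, -0.0, -1.0]]
ft_force: [0.1, -0.3, -0.1]
grip_width: -0.0001
```

```bash
python3 - <<'E'
from h import *
s=env.observe(); print(s['time_s'],s['position'],s['tool_rot'].round(4),s['ft_force'],s['q'])
c=cam('wrist')
im,d=vision.get_image('wrist'); 
O=np.array([.495,.0111]); a=np.radians(-2.0); ex=np.array([np.cos(a),np.sin(a)]); ey=np.array([-np.sin(a),np.cos(a)])
P=lambda x,y,z: np.r_[O+x*ex+y*ey,z]
o=im[:,:,::-1].copy()
for p in(P(-.032,-.004,.097),P(.032,-.004,.097),P(-.043,-.0775,.084),P(.043,-.0775,.084),P(-.024,-.067,.056),P(-.0405,-.0100,.018),P(-.045,.0818,.016),P(0,-.02,.055)):
    q=proj('wrist',p,c)[0]; cv2.circle(o,(int(q[0]),int(q[1])),3,(255,0,255),1)
cv2.imwrite('pics/w1.png',o); np.savez('/tmp/w1.npz',im=im,d=d)
E
```

```text
2.85 [ 0.49464595 -0.00621561  0.23139436] [[ 3.130e-02  9.995e-01 -1.000e-04]
 [ 9.995e-01 -3.130e-02  1.000e-04]
 [ 1.000e-04 -1.000e-04 -1.000e+00]] [ 0.11618047 -0.27523645 -0.11881432] [-1.44625938e+01  1.62510305e+01  8.27900108e+01  4.08611767e-03
  8.09674353e+01 -1.26715670e+01]
```

View pics/w1.png

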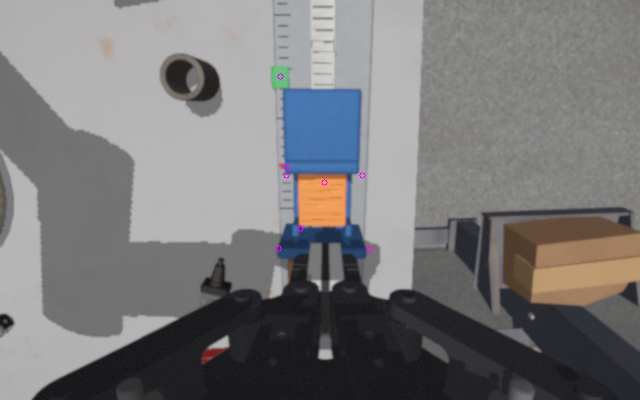

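The wrist view matches my model. The push-face edge is at row ~173 against a predicted 176, the pad is at (323,200), and the pointer and mark line up. I'll descend over the pad, just in front of the push face.

>>> {"name": "jog_arm", "arguments": {
  "plan": [
    [[-0.12,0,0.7,0,0,0],[0,0,0.7,0,0,0],[0,0,0.7,0,0,0],[0,0,0.7,0,0,0],[0,0,0.5,0,0,0],[0,0,0.4,0,0,0],[0,0,0.3,0,0,0],[0,0,0.1,0,0,0],[0,0,0,0,0,0]]
  ]
}}

```text
time_s: 3.8
position: [0.4947, -0.0115, 0.0672]
tool_rot: [[0.032, 0.999, -0.001], [0.999, -0.032, 0.0], [0.0, -0.001, -1.0]]
ft_force: [-0.4, -0.3, -0.6]
grip_width: -0.0003
```

```bash
python3 - <<'E'
from h import *
s=env.observe(); print(s['time_s'],s['position'],s['ft_force'])
im,d=vision.get_image('wrist'); cv2.imwrite('pics/w2.png',im[:,:,::-1])
im,d=vision.get_image('scene'); cv2.imwrite('pics/s2.png',cv2.resize(im[140:300,250:450,::-1],None,fx=3.5,fy=3.5))
E
```

```text
3.8 [ 0.49471591 -0.01153624  0.06718821] [-0.37188011 -0.27245557 -0.61226877]
```

View pics/w2.png

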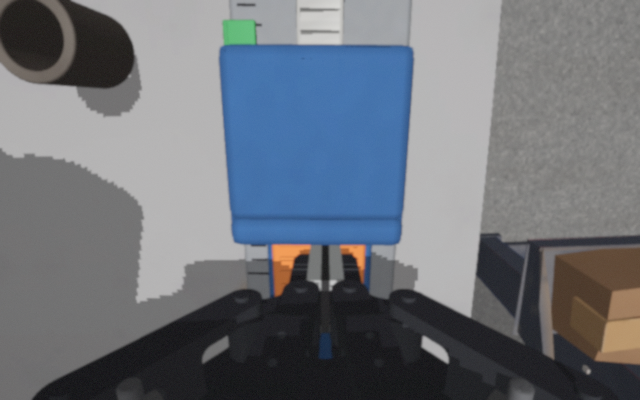

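View pics/s2.png

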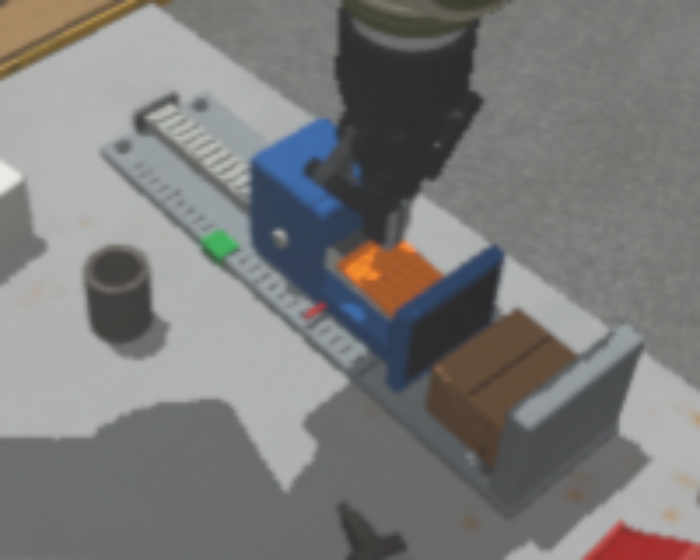

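The closed fingertips are over the pad in front of the push face, with nothing touching. Next is a slow press.

>>> {"name": "jog_arm", "arguments": {
  "plan": [
    [[0,0,0.1,0,0,0],[0,0,0.1,0,0,0],[0,0,0.1,0,0,0],[0,0,0.05,0,0,0],[0,0,0,0,0,0]]
  ]
}}

```text
time_s: 4.4
position: [0.4949, -0.0119, 0.0533]
tool_rot: [[0.033, 0.999, -0.0], [0.999, -0.033, -0.0], [-0.0, -0.0, -1.0]]
ft_force: [-1.0, -1.4, 2.5]
grip_width: 0.0
```

>>> {"name": "jog_arm", "arguments": {
  "plan": [
    [[0,0,0.05,0,0,0],[0,0,0.025,0,0,0],[0,0,0,0,0,0]]
  ]
}}

```text
time_s: 4.7
position: [0.4949, -0.0119, 0.0503]
tool_rot: [[0.033, 0.999, 0.0], [0.999, -0.033, -0.0], [-0.0, 0.0, -1.0]]
ft_force: [-1.4, -1.6, 3.3]
grip_width: 0.0005
```

>>> {"name": "jog_arm", "arguments": {
  "plan": [
    [[0,0,0.025,0,0,0],[0,0,0.025,0,0,0],[0,0,0,0,0,0]]
  ]
}}

```text
time_s: 5.0
position: [0.4949, -0.0119, 0.0483]
tool_rot: [[0.033, 0.999, 0.0], [0.999, -0.033, -0.0], [-0.0, 0.0, -1.0]]
ft_force: [-1.8, -1.8, 4.7]
grip_width: 0.0
```

>>> {"name": "jog_arm", "arguments": {
  "plan": [
    [[0,0,0.025,0,0,0],[0,0,0,0,0,0]]
  ]
}}

```text
time_s: 5.2
position: [0.495, -0.0119, 0.0473]
tool_rot: [[0.033, 0.999, 0.0], [0.999, -0.033, -0.0], [-0.0, 0.0, -1.0]]
ft_force: [-0.9, -1.8, 5.6]
grip_width: 0.0
```

>>> {"name": "jog_arm", "arguments": {
  "plan": [
    [[0,0,0.025,0,0,0],[0,0,0,0,0,0]]
  ]
}}

```text
time_s: 5.4
position: [0.4949, -0.0118, 0.0464]
tool_rot: [[0.033, 0.999, 0.0], [0.999, -0.033, -0.0], [-0.0, 0.0, -1.0]]
ft_force: [-1.4, -2.8, 6.2]
grip_width: 0.0003
```

```bash
python3 - <<'E'
from h import *
s=env.observe(); print(s['time_s'],s['position'],s['ft_force'])
im,d=vision.get_image('scene'); cv2.imwrite('pics/s3.png',cv2.resize(im[190:270,310:420,::-1],None,fx=6,fy=6))
E
```

```text
5.4 [ 0.49493827 -0.0117898   0.04636909] [-1.41440057 -2.77532925  6.23095062]
```

View pics/s3.png

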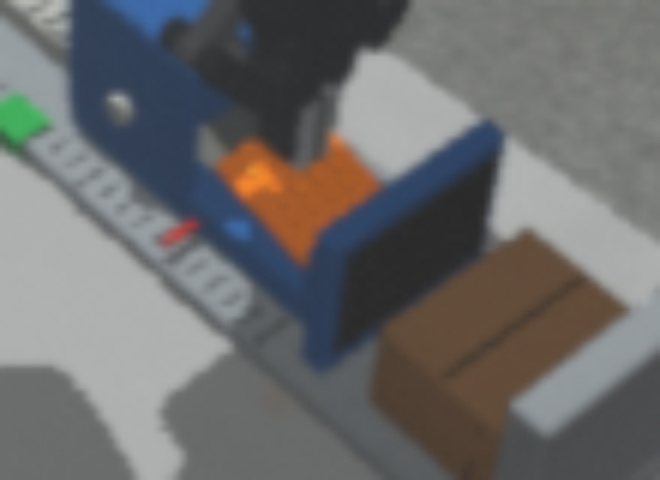

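>>> {"name": "jog_arm", "arguments": {
  "plan": [
    [[0.07,0,0,0,0,0],[0.07,0,0,0,0,0],[0,0,0,0,0,0]]
  ]
}}

```text
time_s: 5.75
position: [0.4952, -0.006, 0.0465]
tool_rot: [[0.033, 0.999, 0.0], [0.999, -0.033, -0.0], [-0.0, 0.0, -1.0]]
ft_force: [-2.1, -0.7, 5.9]
grip_width: -0.0003
```

>>> {"name": "jog_arm", "arguments": {
  "plan": [
    [[0.05,0,0,0,0,0],[0.05,0,0,0,0,0],[0,0,0,0,0,0]]
  ]
}}

```text
time_s: 6.05
position: [0.4953, -0.002, 0.0465]
tool_rot: [[0.033, 0.999, 0.0], [0.999, -0.033, -0.0], [-0.0, 0.0, -1.0]]
ft_force: [-1.4, -2.6, 5.7]
grip_width: 0.0
```

>>> {"name": "jog_arm", "arguments": {
  "plan": [
    [[0.1,0,0,0,0,0],[0.1,0,0,0,0,0],[0,0,0,0,0,0]]
  ]
}}

```text
time_s: 6.35
position: [0.4956, 0.0062, 0.0465]
tool_rot: [[0.033, 0.999, 0.0], [0.999, -0.033, 0.0], [0.0, 0.0, -1.0]]
ft_force: [-2.2, -0.5, 4.8]
grip_width: 0.0
```

```bash
cat >> h.py <<'E'
O=np.array([.495,.0111]); _a=np.radians(-2.0); ex=np.array([np.cos(_a),np.sin(_a)]); ey=np.array([-np.sin(_a),np.cos(_a)])
F=lambda P:((np.asarray(P)[...,:2]-O)@np.stack([ex,ey],1))
def pm(n,im):
    c=cam(n); u,v=np.meshgrid(np.arange(640.),np.arange(400.)); I=im.astype(int)
    for nm,z,e in(('red',.018,I[...,0]-np.maximum(I[...,1],I[...,2])),('green',.016,I[...,1]-np.maximum(I[...,0],I[...,2]))):
        w=np.clip(e-15,0,None).astype(float); f=F(pixz(n,u,v,z,c)); w[(f[...,0]<-.062)|(f[...,0]>-.03)|(abs(f[...,1]-.04)>.11)]=0
        if nm=='red': w[(I[...,1]-I[...,2])>40]=0
        if w.sum()>0: print(n,nm,'n',(w>0).sum(),'uv',(w*u).sum()/w.sum(),(w*v).sum()/w.sum(),'fix',(w[...,None]*f).sum((0,1))/w.sum(), 'sd',np.sqrt((w*(f[...,1]-(w*f[...,1]).sum()/w.sum())**2).sum()/w.sum()))
        else: print(n,nm,'none')
E
python3 - <<'E'
from h import *
for n in('scene','top'): print('start'); pm(n,np.load(f'/tmp/{n}0.npz')['im'])
for n in('scene','top'):
    im,d=vision.get_image(n); pm(n,im); cv2.imwrite(f'pics/{n}4.png',im[:,:,::-1])
s=env.observe(); print(s['time_s'],s['position'],s['ft_force'])
E
```

```text
start
scene red n 18 uv 339.4129834254144 228.3011049723757 fix [-0.0409436  -0.00737007] sd 0.001409988838152647
scene green n 72 uv 312.2646536412078 209.2866785079929 fix [-0.04924059  0.07902669] sd 0.006087900658870523
start
top red n 18 uv 352.4261363636364 197.82954545454547 fix [-0.03923926 -0.00837049] sd 0.0009322549402220174
top green n 115 uv 305.22739187418085 199.336500655308 fix [-0.04510911  0.08179063] sd 0.006094132164145982
scene red n 19 uv 334.15320665083135 223.54275534441805 fix [-0.04055797  0.01092181] sd 0.0015739088272353251
scene green n 74 uv 312.2552922590837 209.3045813586098 fix [-0.04929404  0.07899605] sd 0.006126242395466566
top red none
top green none
6.45 [0.49557407 0.00617553 0.04644217] [-0.6364684  -0.08049225  6.06285074]
```

The stop runs freely with the pad held down: the finger moved 18.0 mm and the pointer moved 18.3 mm, with low force. About 68–70 mm remain, so I'll go most of the way and then re-measure.

>>> {"name": "jog_arm", "arguments": {
  "plan": [
    [[0.1,0,0,0,0,0],[0.17,0,0,0,0,0],[0.17,0,0,0,0,0],[0.17,0,0,0,0,0],[0.17,0,0,0,0,0],[0.1,0,0,0,0,0],[0,0,0,0,0,0]]
  ]
}}

```text
time_s: 7.15
position: [0.4969, 0.0416, 0.0465]
tool_rot: [[0.033, 0.999, 0.001], [0.999, -0.033, 0.0], [0.0, 0.001, -1.0]]
ft_force: [0.0, 1.0, 5.4]
grip_width: 0.0004
```

>>> {"name": "jog_arm", "arguments": {
  "plan": [
    [[0.1,0,0,0,0,0],[0.17,0,0,0,0,0],[0.17,0,0,0,0,0],[0.1,0,0,0,0,0],[0,0,0,0,0,0]]
  ]
}}

```text
time_s: 7.65
position: [0.4977, 0.0632, 0.0465]
tool_rot: [[0.033, 0.999, 0.001], [0.999, -0.033, 0.0], [0.0, 0.001, -1.0]]
ft_force: [-0.5, 1.0, 5.7]
grip_width: -0.0003
```

```bash
python3 - <<'E'
from h import *
for n in('scene','top','wrist'):
    im,d=vision.get_image(n); pm(n,im); cv2.imwrite(f'pics/{n}5.png',im[:,:,::-1])
    if n=='scene': cv2.imwrite('pics/s5.png',cv2.resize(im[170:250,280:400,::-1],None,fx=6,fy=6))
s=env.observe(); print(s['time_s'],s['position'],s['ft_force'])
E
```

```text
scene red n 12 uv 318.49322033898306 209.35593220338984 fix [-0.03931997  0.06794049] sd 0.0013559685765922405
scene green n 69 uv 311.90304054054053 209.1939189189189 fix [-0.04970123  0.07980965] sd 0.005839479354291822
top red none
top green none
wrist red n 22 uv 270.13430127041744 277.491833030853 fix [-0.03021736  0.02742751] sd 0.0040975224211652434
wrist green none
7.8 [0.49767407 0.0631321  0.04653117] [0.02170911 1.94055804 5.87031748]
```

View pics/s5.png

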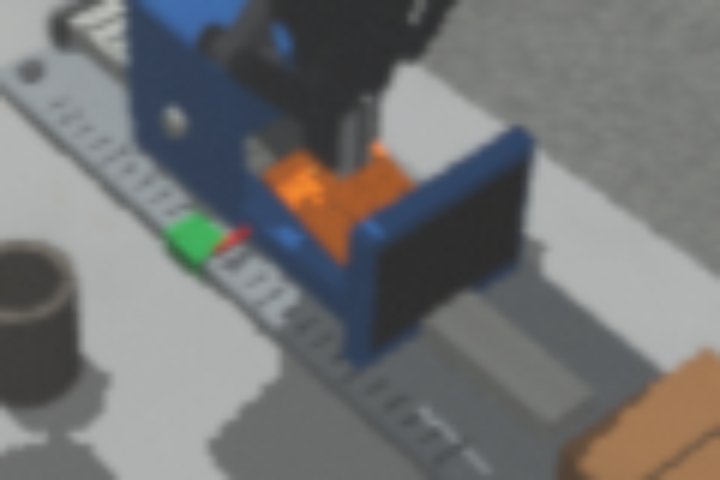

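View pics/top5.png

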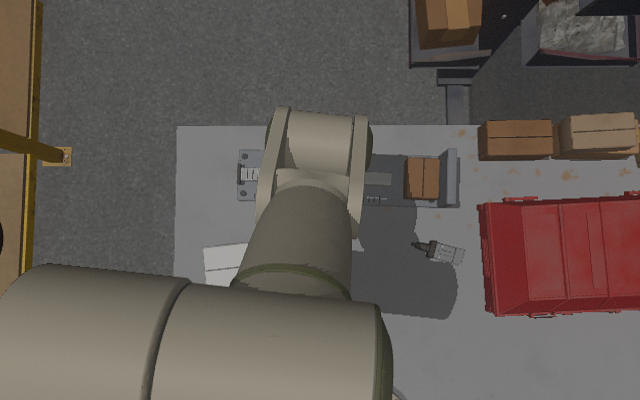

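>>> {"name": "jog_arm", "arguments": {
  "plan": [
    [[0.1,0,0,0,0,0],[0.15,0,0,0,0,0],[0.1,0,0,0,0,0],[0,0,0,0,0,0]]
  ]
}}

```text
time_s: 8.2
position: [0.4982, 0.0771, 0.0465]
tool_rot: [[0.033, 0.999, 0.001], [0.999, -0.033, 0.0], [0.0, 0.001, -1.0]]
ft_force: [0.5, -0.2, 6.3]
grip_width: -0.0001
```

```bash
python3 - <<'E'
from h import *
for n in('scene',):
    im,d=vision.get_image(n); pm(n,im); cv2.imwrite(f'pics/{n}6.png',im[:,:,::-1])
    cv2.imwrite('pics/s6.png',cv2.resize(im[190:230,290:350,::-1],None,fx=12,fy=12,interpolation=0))
s=env.observe(); print(s['time_s'],s['position'],s['ft_force'])
E
```

```text
scene red n 15 uv 314.6208695652174 206.09739130434784 fix [-0.03952459  0.08202003] sd 0.0012922003063700021
scene green n 64 uv 312.0830968788002 209.8196189704094 fix [-0.0506715   0.07795832] sd 0.006447190921665032
8.25 [0.49817149 0.0770846  0.0465415 ] [-0.07641236 -0.12494347  5.46846138]
```

View pics/s6.png

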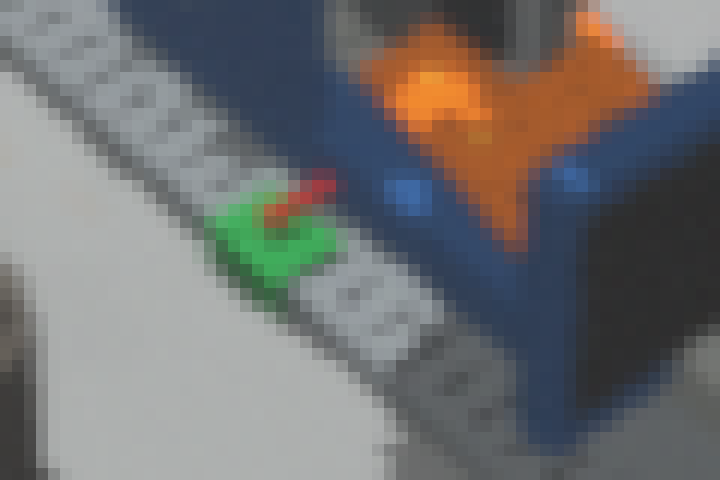

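The pointer's tip now stands over the green clip, at about (270,215) in the zoomed view. I'll lift straight up to let the ratchet lock, then swing the arm clear.

>>> {"name": "jog_arm", "arguments": {
  "plan": [
    [[0,0,-0.05,0,0,0],[0,0,-0.1,0,0,0],[0,0,-0.15,0,0,0],[0,0,-0.2,0,0,0],[0,0,-0.5,0,0,0],[0,0,-0.8,0,0,0],[0,0,-0.9,0,0,0],[0,0,-0.9,0,0,0],[0,0,-0.5,0,0,0],[0,0,0,0,0,0]]
  ]
}}

```text
time_s: 9.25
position: [0.4986, 0.0766, 0.2133]
tool_rot: [[0.033, 0.999, 0.005], [0.999, -0.033, -0.0], [-0.0, 0.005, -1.0]]
ft_force: [0.0, 0.1, -0.5]
grip_width: -0.0001
```

>>> {"name": "jog_arm", "arguments": {
  "plan": [
    [[0.5,-0.3,0,0,0,0],[0.8,-0.4,0,0,0,0],[0.8,-0.4,0,0,0,0],[0.8,-0.4,0,0,0,0],[0.8,-0.4,0,0,0,0],[0.8,-0.4,0,0,0,0],[0.8,-0.4,0,0,0,0],[0.8,-0.4,0,0,0,0],[0.5,-0.3,0,0,0,0],[0,0,0,0,0,0]]
  ]
}}

```text
time_s: 10.25
position: [0.3689, 0.3466, 0.2093]
tool_rot: [[0.03, 1.0, -0.002], [1.0, -0.03, -0.001], [-0.001, -0.002, -1.0]]
ft_force: [-0.2, -0.2, -0.0]
grip_width: -0.0003
```

```bash
python3 - <<'E'
from h import *
for n in('scene','top'):
    im,d=vision.get_image(n); pm(n,im); cv2.imwrite(f'pics/{n}7.png',im[:,:,::-1]); np.savez(f'/tmp/{n}7.npz',im=im,d=d)
    if n=='top': cv2.imwrite('pics/t7.png',cv2.resize(im[140:260,190:470,::-1],None,fx=2.8,fy=2.8))
    c=cam(n); hs=cv2.cvtColor(im,cv2.COLOR_RGB2HSV); u,v=np.meshgrid(np.arange(640.),np.arange(400.)); W2=pix2w(n,u,v,d,c); g=F(W2)
    o=(hs[...,0]>5)&(hs[...,0]<18)&(hs[...,1]>190)&(abs(g[...,0])<.03)&(g[...,1]>-.0)&(g[...,1]<.12)
    if o.sum()>20: print('pad',n,o.sum(),np.polyfit(g[...,1][o],W2[...,2][o],1),W2[...,2][o].mean())
s=env.observe(); print(s['time_s'],s['position'],s['ft_force'])
E
```

```text
scene red n 14 uv 314.60798548094374 206.1288566243194 fix [-0.03961451  0.08195972] sd 0.0013184683941116237
scene green n 63 uv 312.0178810907465 209.83102369244523 fix [-0.05081403  0.07802812] sd 0.006439187695717794
pad scene 220 [0.07098622 0.05025273] 0.05416414106311463
top red n 18 uv 305.7629179331307 196.28470111448834 fix [-0.03939826  0.08089137] sd 0.0008219392307021526
top green n 103 uv 305.1165730337079 199.6372893258427 fix [-0.04569466  0.08198041] sd 0.006615278502760134
10.35 [0.37032164 0.34475353 0.209511  ] [ 0.36173934 -0.58936164 -0.24361202]
```

View pics/t7.png

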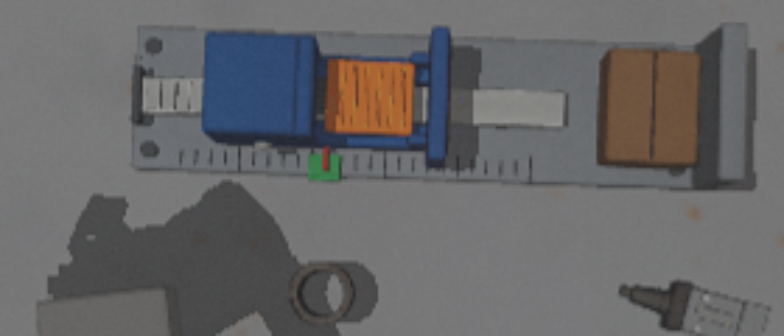

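View pics/scene7.png

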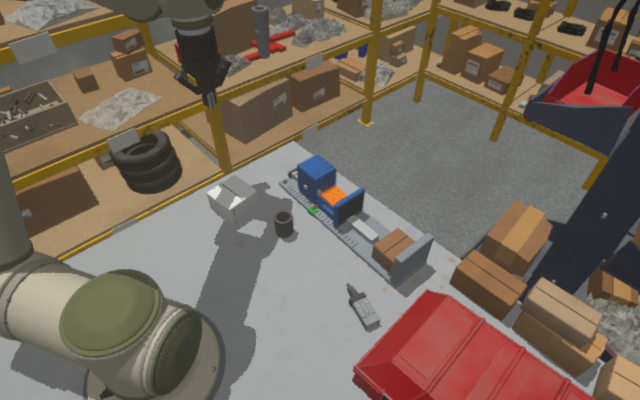

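The top view puts the pointer about 1 mm from the mark's centre. The pad has risen back to its resting slope (0.07 rad), so the pawl is in the teeth, and nothing else has moved. I'll hand in.

```bash
python3 -c "
from h import *
print(env.observe()['qvel']); print(close_job())"
```

```text
[-1.62105097 -0.23755157 -0.12528172 -0.06250421  0.11628979 -0.15398967]
the job is handed in; nothing more can be done
None
```

The stop is now back at the green mark with the ratchet locked again, and I handed the job in at about 10.4 s of the 42 s.

**What I did:** I pressed the orange pad down with the closed fingertips at about 6 N. Keeping it pressed, I moved the stop back about 89 mm, then lifted straight off and swung the arm clear. The stop followed the fingertips millimetre for millimetre from the start. So it was probably carried partly or wholly by their friction on the pad, and I never saw clear contact with the push face.

**Last checks:**
- **Pointer:** the top camera puts it about 1 mm from the mark's centre. The scene camera reads about 4 mm past the centre. That gap is mostly my assumed mark height and the clip's visible side faces, but either way the pointer is well inside the 22 mm mark.
- **Ratchet:** the pad came back up to about 0.07 rad, matching its 0.066 rad at the start, so the pawl is lying in the teeth. I did not push on the stop to test the lock.
- **Forces:** the sideways force readings stayed under 3 N, so the ratchet was not forced.
- **Other things:** the cartons, bush and connector look unmoved in the pictures; I did not measure them.

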